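# Set the telescoping prop one hole higher and rest the link level on it

### The arm

A 6-joint arm with a two-finger parallel gripper is mounted at the origin on the work surface. World frame = base frame: x ahead of the robot, y to its left, z up, the work surface at z = 0. Lengths are in m, angles in rad, forces in N, time in s.
With the tool pointing down it reaches from about 0.35 to 0.775 m from the base axis. Payload 7.3 kg.
Tool frame: the origin (TCP) lies midway between the tips of the shut fingers; the grasp point (between the pads) lies 19 mm behind it; z points along the fingers, y is the line along which they close (so a half turn about z gives the same grasp; the last joint's range is limited). The gripper opens to 92 mm and grips with 3 to 60 N. Pads are 19 mm wide; open, the fingers measure 130 mm over their backs; the gripper's body (75 mm by 190 mm) begins 47 mm behind the grasp point.
Start: joints at [-1.439, 0.342, 1.524, -0, 1.275, -0.146], TCP at [0.144, -0.505, 0.227] pointing down, gripper open.
Joint ranges: [-2.53, 2.53], [-0.77, 2.02], [0.04, 2.7], [-1, 4.14], [0.28, 2.66], [-3.11, 3.11]. Speed limits (rad/s): [2.57, 2.57, 3.14, 3.14, 3.14, 3.14].

### API

Orientations are given as a rotation vector (axis times angle).
In Python, from plant import env gives the robot as it stands.
- The arm moves only by the tool carry_out, never from a script. Its argument "increments" is a list that holds one entry, the list of rows, each a list of 7 numbers: the shift along the world's x, y, z in m, then the turn, a rotation vector about the world's x, y, z in units of 6 degrees (1.0 is 6 degrees), then the opening, from -1 (shut) to 1 (fully open). A call has 1 to 20 rows; each row shifts and turns the commanded pose from where the row before left it; what a row does not reach is not made up. A row lasts 1/12 s, in which the tool goes at most 41.7 mm and 7.16 degrees, less where a joint would pass 70% of its speed; a pose out of reach is approached as far as the arm can. A call is refused whole if a number of a shift passes 0.0417 or a number of a turn 1, either way. A call with a gripper value outside its range is refused whole. The fingers move at their own pace and stop on an object; "newtons" is the grip in N (left out, the last holds). Time passes only in rows, so rows that do not move let the fingers close. It gives the time, the measured TCP pose, the force, the opening and the grip force at its end, in the units of the state.
- env.state(): the state, without advancing time (a new reading comes with each control period).
- env.grab_frame(name): name is "scene" or "top" or "wrist"; returns the picture (480x640x3 uint8, blue, green, red); there is no depth.
- env.get_calibration(name): a dict with "fx", "fy", "cx", "cy" (pixels), "eye" and "orientation" of the camera in the world. Camera axes: x right, y down, z forward; pixel columns grow to the right and rows downward; lengths in m; the calibration is good to about 2 mm. A picture is of the moment at which its call begins: read the wrist's pose just before it. get_calibration takes no time and is no camera call; for the wrist camera it gives the pose at the moment of the call.
- env.close_job(): hands the job in; it is judged then, once.
The state is a dict: "time_s": time; "qpos": joint angles; "dq": joint speeds; "joint_torque": joint torques, N m; "position": TCP position; "ee_rot": TCP orientation; "contact_force": force on the tool from outside, world axes, zero at the start; "wrist_torque": the same for the moment, N m; "width": opening from 0.0 (shut) to 1.0 (fully open); "grasp_force": force on a finger pad.
Only numpy, scipy, OpenCV 4.12 (cv2) and the standard library are available. Lean on these libraries where they do the work, as an engineer would, in place of code of your own. Each camera call takes 0.05 s, during which the arm holds its last target. There are 200 camera calls.

### The job

Set the telescoping prop on the link stand one hole higher: pinch in its two sprung buttons, slide the sleeve gently up until both buttons pop out through the collar's holes, and stop there without forcing them. Then lay the long link across the stand, one eye over the pin of the prop and the other over the pin of the fixed post, set down softly so it lies level, and let go. Leave the short link and the other things where they are.

Things in the scene. Friction and masses are not known exactly. Their poses are not given: they have to be found in the camera images.
- stand: Grey steel base plate 110 x 290 x 15 mm, fixed to the bench, carrying the fixed round post and the telescoping prop, 200 mm apart. Origin: centre of the plate's underside. Its y axis runs from the prop (at y = -100 mm) to the post (at y = +100 mm); z up. A loose bearing ring lies on the plate between them.
- post_pin (a point): Foot of the stub pin on top of the fixed round post (column 38 mm across, top disc 44 mm across, 177 mm above the bench). The pin is 12 mm across and stands 10 mm above this point. Axes as the stand's.
- sleeve_top (a point): Centre of the square top (36 x 36 mm) of the prop's sliding sleeve, a steel tube with 2 mm walls over a fixed square inner post. The point is the foot of its stub pin (12 mm across, 10 mm high) and moves with the sleeve: 137 mm above the bench at the low setting, 172 to 182 mm at the high one.
- sleeve_hole (a point): On the sleeve's axis, level with the centres of its upper holes, 23.5 mm below the sleeve's top; moves with it. The holes, 14 mm wide and 15 mm high, are in the faces towards the stand's -x and +x. A thin bright collar, flush within 1 mm, at the sleeve's lower end has a second pair of the same size, 35 to 45 mm below the upper pair: it differs from prop to prop, so feel for it.
- button_front_tip (a point): Tip of the round-nosed brass snap button, 12 mm across, on the prop's face towards the stand's -x, 115 mm above the bench; it does not move up or down. Out, it stands 5 mm proud of the sleeve face (23 mm from the prop's axis). Pinch both buttons flush at once, gripper closing along the stand's x, pads flat on the sleeve; then lifting makes the holes' lower edges push them under the wall.
- button_back_tip (a point): The same, for the other button, on the face towards the stand's +x.
- sleeve (a joint): Height of the sleeve above its low setting, m: 0 at the start, 0.035 to 0.045 when it hangs on the buttons at the high setting, up to 0.003 more at the top of the play, where more lift only loads the buttons (12 N each at most). Lifting takes about 20 N at first, 8 N after; grip with about 30 N so that it comes along. Let go before the buttons are out, it drops back. Weighs 0.55 kg.
- button_front (a joint): How far the front button is pressed in, m: 0 fully out, 0.005 flush with the sleeve face, about 0.007 under the tube wall. Spring 1.8 N out, 4 N fully in. While the noses rise into the collar's holes they help the sleeve up over about 3 mm, so the lifting force falls; only then do they stand fully out, and the firm stop follows as the force rises.
- button_back (a joint): The same for the back button.
- long_link: The long link: dark steel bar with a round eye at each end, lying flat on the bench, 244 mm long over all, 20 mm thick, shank 22 mm wide and 162 mm long between the eyes, about 0.65 kg. Origin: centre of its underside; x along its length. The two ends are alike.
- long_link_eye_a (a point): Centre of the eye at the link's -x end, on its underside: 44 mm outside, hole 26 mm across, right through; eyes 200 mm apart.
- long_link_eye_b (a point): The same for the eye at the link's +x end.
- short_link: A like link but only 164 mm long over all (eyes 120 mm apart), 20 mm thick, lying near the long one; not wanted. Origin: centre of its underside, x along its length.
- bearing_ring: Loose bright steel ring, 68 mm outside, 22 mm high, on the stand's base plate; origin in its underside's centre. Not to be disturbed.
- spanner: Spanner 190 mm long lying on the left of the bench. Not to be disturbed.
- rubber_mount: Black rubber spool 64 mm across, 54 mm high, standing on the far side of the bench. Not to be disturbed.
- spring_seat: Dark steel ring 90 mm outside, 18 mm high, on the far side of the bench. Not to be disturbed.
- hammer: Hammer 220 mm long lying on the far side of the bench. Not to be disturbed.
- grease_tin: Closed tin 72 mm across, 100 mm high, standing on the right of the bench. Not to be disturbed.
Not all that is in view belongs to the job. Leave any blue look-alike of the long_link alone.

How it is judged:
On the way, in this order (a step that is already met when the one before it is completed fails the run):
1. the sleeve is up at the collar's holes with both buttons popped out (value of joint sleeve above 0.028 m and value of joint each of button_front, button_back below 0.002 m), for 0.3 s.
2. the long link lies over both pins, level, carried by prop and post (all of step 1 and ((horizontal distance between long_link_eye_a and post_pin below 0.01 m and horizontal distance between long_link_eye_b and sleeve_top below 0.01 m) or (horizontal distance between long_link_eye_b and post_pin below 0.01 m and horizontal distance between long_link_eye_a and sleeve_top below 0.01 m)) and z of long_link in the frame of post_pin between -0.012 and 0.012 m and angle between long_link's own x axis and vertical between 1.5 and 1.64 rad and angle between long_link's own z axis and vertical below 0.09 rad and contact force between long_link and stand above 3 N), for 0.2 s.
At the end, for the whole second after the job is handed in: The sleeve stands at least 28 mm above its low setting with both buttons out (within 2 mm of fully out); the long link rests on the stand at rest and level (within 4 degrees), each eye centre within 10 mm (horizontally) of a different pin and its underside within 12 mm of the post's top in height (all of step 2 and linear speed of long_link below 0.02 m/s and angular speed of long_link below 0.1 rad/s); the robot touches nothing.
It fails at once if a hole's edge bears on the front button with more than 12 N while the fingers hold the sleeve, or more than 20 N at any time (contact force between button_front and sleeve above 20 N or (contact force between button_front and sleeve above 12 N and contact force between the fingers and sleeve above 2 N)).
It fails at once if a hole's edge bears on the back button with more than 12 N while the fingers hold the sleeve, or more than 20 N at any time (contact force between button_back and sleeve above 20 N or (contact force between button_back and sleeve above 12 N and contact force between the fingers and sleeve above 2 N)).
It fails at once if the long link is knocked or dropped hard on the stand (over 40 N) (contact force between long_link and stand above 40 N).
It fails at once if the short link, bearing ring, spanner, rubber mount, spring seat, hammer or grease tin is moved more than 25 mm (distance of any of short_link, bearing_ring, spanner, rubber_mount, spring_seat, hammer, grease_tin from where it was at the start of the episode above 0.025 m).
It also fails if it takes over 72 s, if anything falls off the work surface, if the arm or the gripper's body presses on something with over 40 N, if the wrist force passes 120 N, or if a joint passes its speed limit or range.

## Working session

There is one attempt and no reset: what is moved stays moved. The work goes in short steps, Python scripts to look and compute and a tool call to move; the robot and the scene stay as the last step left them, time stands still between calls to the robot, and variables do not carry over. Pictures are saved under pics/ and viewed, at most 10 in all, crops included, and the job is handed in when it is done.

Besides the shell and the picture viewer there is one more tool, called by a JSON object that holds its "api" and its "payload". carry_out: Moves the arm, as the interface text tells. Its arguments: {"type":"object","properties":{"increments":{"type":"array"},"newtons":{"type":"number"}},"required":["increments"]}

```bash
mkdir -p pics; ls; python3 - <<'E'
from plant import env
import cv2,numpy as np
for n in ("scene","top"):
    cv2.imwrite(f"pics/{n}0.png",env.grab_frame(n)); print(n,env.get_calibration(n))
print(env.get_calibration("wrist")); print(env.state())
E
```

```text
pics
scene {'fx': 506.3824842190191, 'fy': 506.3824842190191, 'cx': 318.35038036267474, 'cy': 234.2672295104993, 'eye': array([1.15266693, 0.24853523, 1.00580709]), 'orientation': array([-1.44283069, -2.21674759,  0.82083813])}
top {'fx': 454.61099222908734, 'fy': 454.61099222908734, 'cx': 322.1087190376075, 'cy': 234.8220427895836, 'eye': array([ 0.34766456, -0.030895  ,  1.42576613]), 'orientation': array([-2.15256112,  2.17664684, -0.14231962])}
{'fx': 343.0882194863529, 'fy': 343.0882194863529, 'cx': 320.4783153144129, 'cy': 239.14339166818246, 'eye': array([ 0.2168017 , -0.484172  ,  0.38442265]), 'orientation': array([ 2.31741628, -1.75042603, -0.25207311])}
{'time_s': 0.1, 'qpos': array([-1.43897835e+00,  3.42649794e-01,  1.52491808e+00,  2.43564796e-05,
        1.27539039e+00, -1.45989287e-01]), 'dq': array([-0.00042433, -0.00047373, -0.00399034, -0.00185117,  0.00139067,
        0.00045827]), 'joint_torque': array([ 1.91283238e-03, -4.32003129e+01, -2.44695336e+01,  7.19360914e-02,
        5.25762385e-02, -4.95240772e-05]), 'position': array([ 0.1439665 , -0.50450286,  0.22611734]), 'ee_rot': array([-3.10998335e+00, -4.34776620e-01, -5.17700804e-05]), 'contact_force': array([-0.22575109,  0.15101052,  0.45060059]), 'wrist_torque': array([ 0.01802983, -0.02042108, -0.02498747]), 'grasp_force': 0.0, 'width': 0.9998279628382326}
```

View pics/scene0.png

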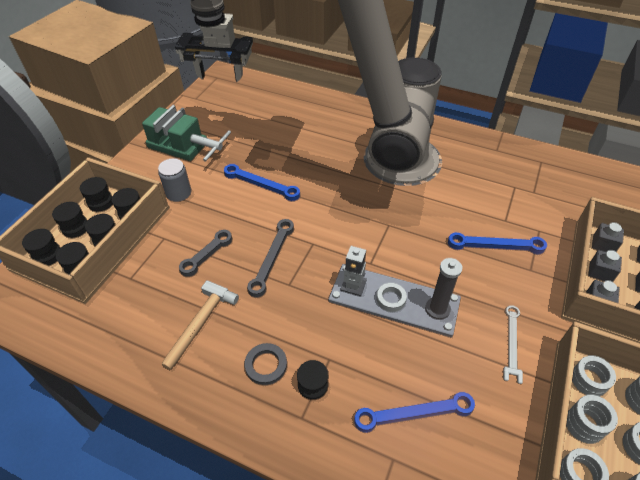

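View pics/top0.png

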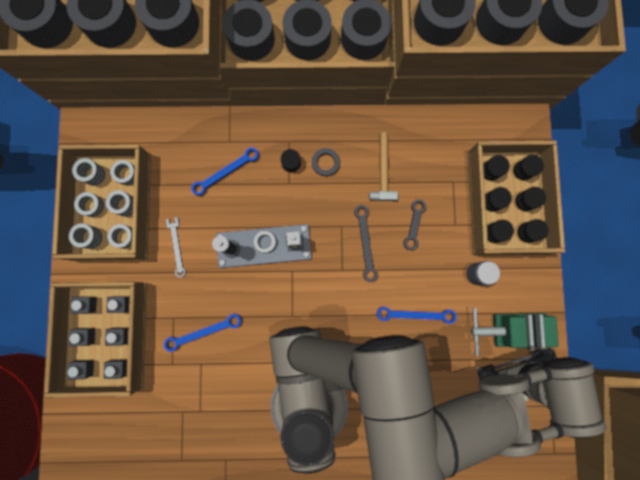

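Candidates for the long link: dark bar, top px (362,212)-(371,275), is about 200 mm between eyes and is my choice. The others are the short dark link (419,207)-(411,243), blue (197,188)-(252,155), blue (170,344)-(236,321) and blue (384,313)-(449,316). The stand has its post at (222,244), ring at (265,241) and prop at (294,240). Next is a close crop.

```bash
cat > h.py <<'E'
from plant import env
import cv2,numpy as np
from scipy.spatial.transform import Rotation as R
def ray(c,uv):
    d=np.array([(uv[0]-c['cx'])/c['fx'],(uv[1]-c['cy'])/c['fy'],1.])
    return R.from_rotvec(c['orientation']).apply(d)
def atz(c,uv,z):
    d=ray(c,uv); e=np.array(c['eye']); return e+d*(z-e[2])/d[2]
def proj(c,P):
    p=R.from_rotvec(c['orientation']).inv().apply(np.atleast_2d(P)-c['eye'])
    return p[:,:2]/p[:,2:]*[c['fx'],c['fy']]+[c['cx'],c['cy']]
E
python3 - <<'E'
from h import *
t=cv2.imread("pics/top0.png");s=cv2.imread("pics/scene0.png")
a=cv2.resize(t[195:285,205:385],None,fx=4.4,fy=4.4,interpolation=cv2.INTER_CUBIC)
b=cv2.resize(s[235:335,320:470],None,fx=5,fy=5,interpolation=cv2.INTER_CUBIC)
cv2.imwrite("pics/ct.png",a);cv2.imwrite("pics/cs.png",b)
E
```

```text
(no output)
```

View pics/ct.png

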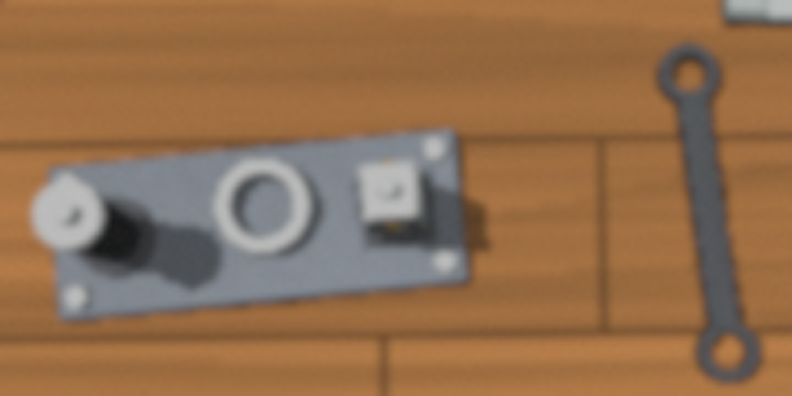

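View pics/cs.png

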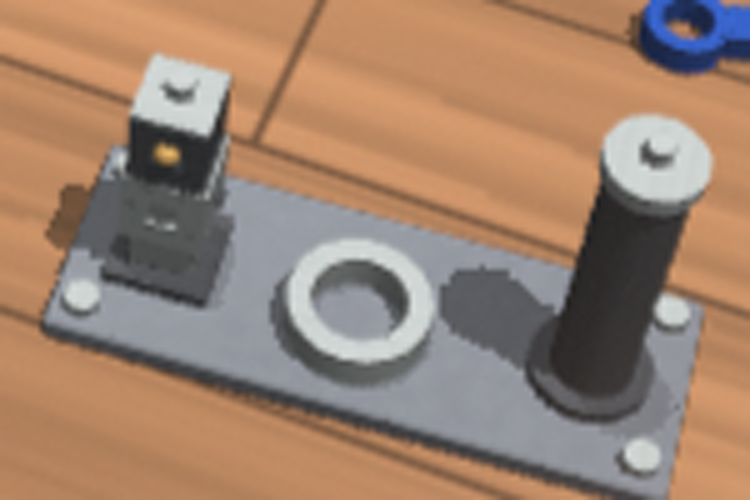

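The top crop confirms the dark long link with eyes at crop (689,74) and (729,352), post disc at (68,214) and sleeve top at (390,191). The scene crop shows the post top at (656,160), sleeve top at (181,93) and the brass back button at (166,153).

```bash
python3 - <<'E'
from h import *
T=env.get_calibration("top");S=env.get_calibration("scene")
t=lambda a,b:((a+.5)/4.4-.5+205,(b+.5)/4.4-.5+195)
s=lambda a,b:((a+.5)/5-.5+320,(b+.5)/5-.5+235)
np.set_printoptions(precision=4,suppress=True)
pp=atz(T,t(68,214),.177);pr=atz(T,t(390,191),.137);print("top post,prop",pp,pr,np.linalg.norm((pp-pr)[:2]))
cs=np.array([atz(T,t(*c),.015) for c in [(50,168),(455,130),(468,283),(63,320)]]);print("plate",cs.mean(0),np.linalg.norm(cs-np.roll(cs,1,0),axis=1))
d=(cs[0]+cs[3]-cs[1]-cs[2]);print("yaw plate",np.degrees(np.arctan2(-d[0],d[1])), "pins",np.degrees(np.arctan2(-(pp-pr)[0],(pp-pr)[1])),"mid",(pp+pr)/2)
qp=atz(S,s(656,159),.177);qr=atz(S,s(181,93),.137);print("scene",qp,qr,np.linalg.norm((qp-qr)[:2]),(qp+qr)/2)
b=atz(S,s(166,153),.115);print("button",b)
e1=atz(T,t(689,74),.02);e2=atz(T,t(729,352),.02);print("eyes",e1,e2,np.linalg.norm(e1-e2),(e1+e2)/2,np.degrees(np.arctan2((e1-e2)[1],(e1-e2)[0])))
E
```

```text
top post,prop [0.4779 0.2356 0.177 ] [0.4949 0.0362 0.137 ] 0.20012713603857013
plate [0.4857 0.1349 0.015 ] [0.1083 0.2883 0.1095 0.2857]
yaw plate 4.712192058825528 pins 4.852854272440096 mid [0.4864 0.1359 0.157 ]
scene [0.4816 0.2377 0.177 ] [0.4972 0.0389 0.137 ] 0.1994539375936785 [0.4894 0.1383 0.157 ]
button [0.5145 0.0397 0.115 ]
eyes [ 0.5899 -0.1712  0.02  ] [ 0.3921 -0.1949  0.02  ] 0.1992682603576565 [ 0.491 -0.183  0.02 ] 6.8348486979767
```

{"api": "carry_out", "payload": {"increments": [[[0.028,0.017,0.004,0,0,0.65,1],[0.028,0.017,0.004,0,0,0.65,1],[0.028,0.017,0.004,0,0,0.65,1],[0.028,0.017,0.004,0,0,0.65,1],[0.029,0.017,0.004,0,0,0.65,1],[0.029,0.017,0.004,0,0,0.65,1],[0.029,0.017,0,0,0,0.65,1],[0.019,0.03,0,0,0,0.65,1],[0.019,0.03,0,0,0,0.65,1],[0.019,0.03,0,0,0,0.65,1],[0.019,0.03,0,0,0,0.65,1],[0.019,0.03,0,0,0,0.65,1],[0.019,0.03,0,0,0,0.65,1],[0.018,0.03,0,0,0,0.65,1],[0.004,0.035,0,0,0,0.65,1],[0.004,0.035,0,0,0,0.65,1],[0.004,0.035,0,0,0,0.7,1],[0.004,0.035,0,0,0,0.7,1],[0.003,0.035,0,0,0,0.7,1],[0.003,0.035,0,0,0,0.7,1]]]}}

```text
time_s: 1.77
position: [0.4967, 0.0358, 0.2504]
ee_rot: [-2.116, -2.322, 0.001]
contact_force: [0.6, -0.0, 0.2]
width: 0.999
grasp_force: 0.0
```

{"api": "carry_out", "payload": {"increments": [[[0,0,0,0,0,0,1],[0,0,0,0,0,0,1],[0,0,0,0,0,0,1]]]}}

```text
time_s: 2.02
position: [0.4968, 0.0337, 0.2505]
ee_rot: [-2.12, -2.318, 0.001]
contact_force: [-0.2, 0.2, -0.8]
width: 1.001
grasp_force: 0.0
```

```bash
python3 - <<'E'
from h import *
np.set_printoptions(precision=4,suppress=True)
s=env.state();c=env.get_calibration("wrist");im=env.grab_frame("wrist");cv2.imwrite("pics/w1.png",im)
y=R.from_rotvec(s['ee_rot']).as_matrix()
print(s['time_s'],s['position'],s['qpos'],y,c,s['contact_force'])
print(proj(c,[[.496,.0376,.137],[.480,.2365,.177]]))
E
```

```text
2.0167 [0.4968 0.0337 0.2505] [-0.0858  0.2741  1.5542 -0.0006  1.3138 -0.1747] [[-0.0889  0.996  -0.0005]
 [ 0.996   0.0889 -0.0005]
 [-0.0005 -0.0006 -1.    ]] {'fx': 343.0882194863529, 'fy': 343.0882194863529, 'cx': 320.4783153144129, 'cy': 239.14339166818246, 'eye': array([0.49  , 0.1092, 0.4087]), 'orientation': array([2.8531, 0.1258, 0.0173])} [-0.1751  0.2115 -0.782 ]
[[ 320.3071  229.7348]
 [ 323.0429 -106.8325]]
```

View pics/w1.png

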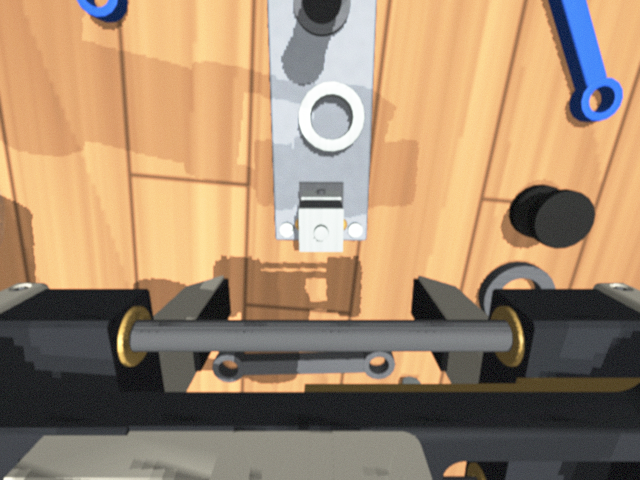

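The wrist view shows the sleeve top centred at (321,229), against a prediction of (320,230), so the prop is at (0.497, 0.038). Descending over it.

{"api": "carry_out", "payload": {"increments": [[[0,0.002,-0.02,0,0,0,1],[0,0.002,-0.02,0,0,0,1],[0,0,-0.02,0,0,0,1],[0,0,-0.02,0,0,0,1],[0,0,-0.02,0,0,0,1],[0,0,-0.02,0,0,0,1],[0,0,-0.02,0,0,0,1],[0,0,-0.013,0,0,0,1],[0,0,0,0,0,0,1],[0,0,0,0,0,0,1]]]}}

```text
time_s: 2.9
position: [0.4968, 0.0368, 0.0975]
ee_rot: [-2.122, -2.315, 0.002]
contact_force: [-0.7, -0.9, 0.8]
width: 1.001
grasp_force: 0.0
```

{"api": "carry_out", "payload": {"increments": [[[0,0,0,0,0,0,-1],[0,0,0,0,0,0,-1],[0,0,0,0,0,0,-1],[0,0,0,0,0,0,-1],[0,0,0,0,0,0,-1],[0,0,0,0,0,0,-1],[0,0,0,0,0,0,-1],[0,0,0,0,0,0,-1],[0,0,0,0,0,0,-1],[0,0,0,0,0,0,-1]]], "newtons": 30}}

```text
time_s: 3.73
position: [0.4965, 0.0381, 0.0975]
ee_rot: [-2.12, -2.318, 0.001]
contact_force: [-1.5, 0.1, -1.0]
width: 0.391
grasp_force: 30.0
```

Opening is 36.0 mm, so the buttons are pinched flush. Lifting gently.

{"api": "carry_out", "payload": {"increments": [[[0,0,0.001,0,0,0,-1],[0,0,0.001,0,0,0,-1],[0,0,0.001,0,0,0,-1],[0,0,0.001,0,0,0,-1],[0,0,0,0,0,0,-1],[0,0,0,0,0,0,-1]]]}}

```text
time_s: 4.23
position: [0.4965, 0.0381, 0.1014]
ee_rot: [-2.119, -2.318, 0.001]
contact_force: [0.2, -0.1, -10.6]
width: 0.387
grasp_force: 30.0
```

{"api": "carry_out", "payload": {"increments": [[[0,0,0.001,0,0,0,-1],[0,0,0.001,0,0,0,-1],[0,0,0.001,0,0,0,-1],[0,0,0.001,0,0,0,-1],[0,0,0.001,0,0,0,-1],[0,0,0.001,0,0,0,-1],[0,0,0,0,0,0,-1],[0,0,0,0,0,0,-1]]]}}

```text
time_s: 4.9
position: [0.4966, 0.0381, 0.1083]
ee_rot: [-2.12, -2.318, 0.001]
contact_force: [-4.6, -0.3, -6.3]
width: 0.387
grasp_force: 30.0
```

{"api": "carry_out", "payload": {"increments": [[[0,0,0.0015,0,0,0,-1],[0,0,0.0015,0,0,0,-1],[0,0,0.0015,0,0,0,-1],[0,0,0.0015,0,0,0,-1],[0,0,0.0015,0,0,0,-1],[0,0,0.0015,0,0,0,-1],[0,0,0.0015,0,0,0,-1],[0,0,0.0015,0,0,0,-1],[0,0,0.0015,0,0,0,-1],[0,0,0.0015,0,0,0,-1],[0,0,0.0015,0,0,0,-1],[0,0,0.0015,0,0,0,-1],[0,0,0.001,0,0,0,-1],[0,0,0,0,0,0,-1],[0,0,0,0,0,0,-1]]]}}

```text
time_s: 6.15
position: [0.4966, 0.0381, 0.1271]
ee_rot: [-2.12, -2.318, 0.001]
contact_force: [-6.6, -0.3, -5.7]
width: 0.387
grasp_force: 30.0
```

{"api": "carry_out", "payload": {"increments": [[[0,0,0.001,0,0,0,-1],[0,0,0.001,0,0,0,-1],[0,0,0,0,0,0,-1]]]}}

```text
time_s: 6.4
position: [0.4966, 0.0381, 0.1291]
ee_rot: [-2.12, -2.318, 0.001]
contact_force: [-7.1, -0.5, -6.9]
width: 0.389
grasp_force: 30.0
```

{"api": "carry_out", "payload": {"increments": [[[0,0,0.001,0,0,0,-1],[0,0,0,0,0,0,-1],[0,0,0,0,0,0,-1]]]}}

```text
time_s: 6.65
position: [0.4966, 0.0381, 0.1302]
ee_rot: [-2.12, -2.318, 0.001]
contact_force: [-6.9, -0.5, -5.8]
width: 0.39
grasp_force: 30.0
```

{"api": "carry_out", "payload": {"increments": [[[-0.0003,0,0.001,0,0,0,-1],[0,0,0,0,0,0,-1],[0,0,0,0,0,0,-1]]]}}

```text
time_s: 6.9
position: [0.4966, 0.0381, 0.1312]
ee_rot: [2.12, 2.318, 0.0]
contact_force: [-6.0, -1.0, -4.7]
width: 0.391
grasp_force: 30.0
```

{"api": "carry_out", "payload": {"increments": [[[-0.0002,0,0.001,0,0,0,-1],[0,0,0,0,0,0,-1],[0,0,0,0,0,0,-1]]]}}

```text
time_s: 7.15
position: [0.4966, 0.0381, 0.1322]
ee_rot: [2.12, 2.318, 0.0]
contact_force: [-4.9, -0.4, -5.0]
width: 0.387
grasp_force: 30.0
```

{"api": "carry_out", "payload": {"increments": [[[0,0,0.001,0,0,0,-1],[0,0,0,0,0,0,-1],[0,0,0,0,0,0,-1]]]}}

```text
time_s: 7.4
position: [0.4966, 0.0381, 0.1331]
ee_rot: [2.12, 2.318, 0.0]
contact_force: [-5.6, -1.1, -5.9]
width: 0.388
grasp_force: 30.0
```

{"api": "carry_out", "payload": {"increments": [[[0,0,0.0008,0,0,0,-1],[0,0,0,0,0,0,-1],[0,0,0,0,0,0,-1]]]}}

```text
time_s: 7.65
position: [0.4965, 0.0381, 0.1337]
ee_rot: [2.12, 2.318, 0.0]
contact_force: [-3.8, 0.4, -5.5]
width: 0.387
grasp_force: 30.0
```

{"api": "carry_out", "payload": {"increments": [[[0,0,0.0008,0,0,0,-1],[0,0,0,0,0,0,-1],[0,0,0,0,0,0,-1]]]}}

```text
time_s: 7.9
position: [0.4966, 0.0382, 0.1345]
ee_rot: [2.12, 2.318, 0.0]
contact_force: [-4.1, 0.4, -6.7]
width: 0.388
grasp_force: 30.0
```

{"api": "carry_out", "payload": {"increments": [[[0,0,0.0008,0,0,0,-1],[0,0,0,0,0,0,-1],[0,0,0,0,0,0,-1]]]}}

```text
time_s: 8.15
position: [0.4966, 0.0381, 0.1352]
ee_rot: [2.12, 2.318, 0.0]
contact_force: [-3.0, 0.3, -7.6]
width: 0.386
grasp_force: 30.0
```

{"api": "carry_out", "payload": {"increments": [[[0,0,0.0006,0,0,0,-1],[0,0,0,0,0,0,-1],[0,0,0,0,0,0,-1]]]}}

```text
time_s: 8.4
position: [0.4966, 0.0381, 0.1359]
ee_rot: [2.12, 2.318, 0.0]
contact_force: [-3.7, 0.8, -6.7]
width: 0.389
grasp_force: 30.0
```

{"api": "carry_out", "payload": {"increments": [[[0,0,0.0006,0,0,0,-1],[0,0,0,0,0,0,-1],[0,0,0,0,0,0,-1]]]}}

```text
time_s: 8.65
position: [0.4965, 0.0381, 0.1365]
ee_rot: [2.12, 2.318, 0.0]
contact_force: [-3.7, 0.3, -7.1]
width: 0.388
grasp_force: 30.0
```

{"api": "carry_out", "payload": {"increments": [[[0,0,0.0006,0,0,0,-1],[0,0,0,0,0,0,-1],[0,0,0,0,0,0,-1]]]}}

```text
time_s: 8.9
position: [0.4966, 0.0381, 0.1372]
ee_rot: [2.12, 2.318, 0.0]
contact_force: [-4.6, 1.4, -5.7]
width: 0.391
grasp_force: 30.0
```

{"api": "carry_out", "payload": {"increments": [[[0,0,0.0006,0,0,0,-1],[0,0,0,0,0,0,-1],[0,0,0,0,0,0,-1]]]}}

```text
time_s: 9.15
position: [0.4966, 0.0381, 0.1378]
ee_rot: [2.12, 2.318, 0.0]
contact_force: [-4.4, 0.8, -3.7]
width: 0.388
grasp_force: 30.0
```

{"api": "carry_out", "payload": {"increments": [[[0,0,0.0006,0,0,0,-1],[0,0,0,0,0,0,-1],[0,0,0,0,0,0,-1]]]}}

```text
time_s: 9.4
position: [0.4966, 0.0381, 0.1383]
ee_rot: [2.12, 2.318, 0.0]
contact_force: [-4.7, 0.6, -3.9]
width: 0.387
grasp_force: 30.0
```

{"api": "carry_out", "payload": {"increments": [[[0,0,0.0006,0,0,0,-1],[0,0,0,0,0,0,-1],[0,0,0,0,0,0,-1]]]}}

```text
time_s: 9.65
position: [0.4966, 0.0381, 0.1389]
ee_rot: [2.12, 2.318, 0.0]
contact_force: [-4.6, 1.6, -3.2]
width: 0.391
grasp_force: 30.0
```

{"api": "carry_out", "payload": {"increments": [[[0,0,0.0006,0,0,0,-1],[0,0,0,0,0,0,-1],[0,0,0,0,0,0,-1]]]}}

```text
time_s: 9.9
position: [0.4966, 0.0381, 0.1399]
ee_rot: [2.12, 2.318, 0.001]
contact_force: [-4.8, 0.5, -0.1]
width: 0.39
grasp_force: 30.0
```

{"api": "carry_out", "payload": {"increments": [[[0,0,0.0005,0,0,0,-1],[0,0,0,0,0,0,-1],[0,0,0,0,0,0,-1]]]}}

```text
time_s: 10.15
position: [0.4966, 0.0381, 0.1403]
ee_rot: [2.12, 2.318, 0.001]
contact_force: [-5.5, 1.7, 1.2]
width: 0.393
grasp_force: 30.0
```

{"api": "carry_out", "payload": {"increments": [[[0,0,0.0005,0,0,0,-1],[0,0,0,0,0,0,-1],[0,0,0,0,0,0,-1]]]}}

```text
time_s: 10.4
position: [0.4966, 0.0381, 0.1408]
ee_rot: [2.12, 2.318, 0.001]
contact_force: [-7.1, 1.2, 2.2]
width: 0.389
grasp_force: 30.0
```

Force is falling as the noses enter the holes. Continuing in small steps until it rises again.

{"api": "carry_out", "payload": {"increments": [[[0,0,0.0005,0,0,0,-1],[0,0,0,0,0,0,-1],[0,0,0,0,0,0,-1]]]}}

```text
time_s: 10.65
position: [0.4966, 0.0381, 0.1414]
ee_rot: [2.12, 2.318, 0.001]
contact_force: [-5.8, -0.2, 1.4]
width: 0.395
grasp_force: 30.0
```

{"api": "carry_out", "payload": {"increments": [[[0,0,0.0005,0,0,0,-1],[0,0,0,0,0,0,-1],[0,0,0,0,0,0,-1]]]}}

```text
time_s: 10.9
position: [0.4966, 0.0381, 0.142]
ee_rot: [2.12, 2.318, 0.001]
contact_force: [-6.8, 0.7, 2.2]
width: 0.386
grasp_force: 30.0
```

{"api": "carry_out", "payload": {"increments": [[[0,0,0.0004,0,0,0,-1],[0,0,0,0,0,0,-1],[0,0,0,0,0,0,-1]]]}}

```text
time_s: 11.15
position: [0.4966, 0.0381, 0.1422]
ee_rot: [2.12, 2.318, 0.0]
contact_force: [-5.5, 1.7, 1.1]
width: 0.391
grasp_force: 30.0
```

{"api": "carry_out", "payload": {"increments": [[[0,0,0.0004,0,0,0,-1],[0,0,0,0,0,0,-1],[0,0,0,0,0,0,-1]]]}}

```text
time_s: 11.4
position: [0.4966, 0.0381, 0.1423]
ee_rot: [2.12, 2.318, 0.0]
contact_force: [-4.8, 1.2, -1.4]
width: 0.391
grasp_force: 30.0
```

{"api": "carry_out", "payload": {"increments": [[[0,0,0.0004,0,0,0,-1],[0,0,0,0,0,0,-1],[0,0,0,0,0,0,-1]]]}}

```text
time_s: 11.65
position: [0.4966, 0.0381, 0.1424]
ee_rot: [2.12, 2.318, 0.0]
contact_force: [-4.2, 1.1, -4.3]
width: 0.389
grasp_force: 30.0
```

{"api": "carry_out", "payload": {"increments": [[[0,0,0.0003,0,0,0,-1],[0,0,0,0,0,0,-1],[0,0,0,0,0,0,-1]]]}}

```text
time_s: 11.9
position: [0.4965, 0.0381, 0.1427]
ee_rot: [-2.12, -2.318, -0.0]
contact_force: [-2.9, 1.3, -6.0]
width: 0.394
grasp_force: 30.0
```

```bash
python3 - <<'E'
from h import *
im=env.grab_frame("scene");c=env.get_calibration("scene")
print(proj(c,[[.519,.040,.115],[.4965,.038,.18],[.48,.2365,.177]]))
cv2.imwrite("pics/s2.png",cv2.resize(im[225:325,310:410],None,fx=6,fy=6,interpolation=cv2.INTER_CUBIC))
E
```

```text
[[352.1610902  266.74067683]
 [356.53134791 240.24129568]
 [450.40497351 265.61492355]]
```

View pics/s2.png

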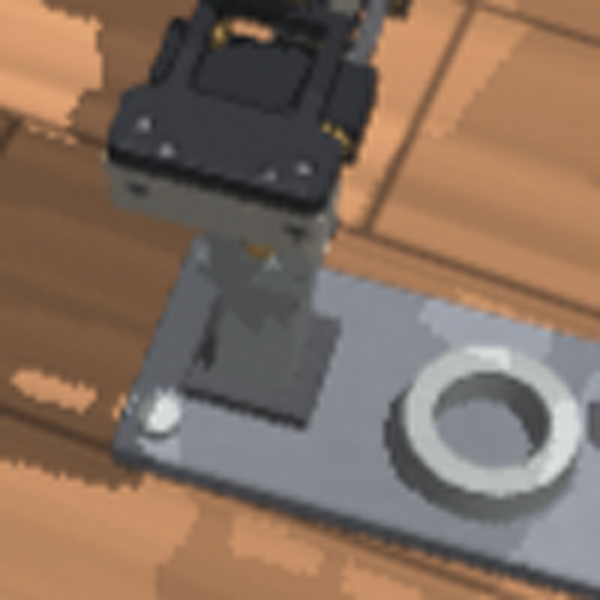

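{"api": "carry_out", "payload": {"increments": [[[0,0,0.0003,0,0,0,-1],[0,0,0,0,0,0,-1],[0,0,0,0,0,0,-1]]]}}

```text
time_s: 12.2
position: [0.4966, 0.0381, 0.1432]
ee_rot: [2.12, 2.318, 0.0]
contact_force: [-2.1, 0.8, -6.3]
width: 0.39
grasp_force: 30.0
```

{"api": "carry_out", "payload": {"increments": [[[0,0,0.0003,0,0,0,-1],[0,0,0,0,0,0,-1],[0,0,0,0,0,0,-1]]]}}

```text
time_s: 12.45
position: [0.4966, 0.0381, 0.1435]
ee_rot: [2.12, 2.318, 0.0]
contact_force: [-2.5, 0.7, -5.8]
width: 0.391
grasp_force: 30.0
```

{"api": "carry_out", "payload": {"increments": [[[0,0,0.0003,0,0,0,-1],[0,0,0,0,0,0,-1],[0,0,0,0,0,0,-1]]]}}

```text
time_s: 12.7
position: [0.4965, 0.0381, 0.1438]
ee_rot: [2.12, 2.318, 0.0]
contact_force: [-2.7, 2.3, -5.2]
width: 0.392
grasp_force: 30.0
```

{"api": "carry_out", "payload": {"increments": [[[0,0,0.0003,0,0,0,-1],[0,0,0,0,0,0,-1],[0,0,0,0,0,0,-1]]]}}

```text
time_s: 12.95
position: [0.4965, 0.0381, 0.1441]
ee_rot: [2.12, 2.318, 0.0]
contact_force: [-3.4, 1.6, -5.7]
width: 0.392
grasp_force: 30.0
```

The force has gone back to the sleeve's weight with free play, so the buttons are out. Easing it down onto them before letting go.

{"api": "carry_out", "payload": {"increments": [[[0,0,-0.0004,0,0,0,-1],[0,0,-0.0004,0,0,0,-1],[0,0,0,0,0,0,-1],[0,0,0,0,0,0,-1]]]}}

```text
time_s: 13.28
position: [0.4965, 0.0381, 0.1433]
ee_rot: [2.12, 2.318, 0.0]
contact_force: [-2.6, 0.1, -4.3]
width: 0.389
grasp_force: 30.0
```

{"api": "carry_out", "payload": {"increments": [[[0,0,-0.0004,0,0,0,-1],[0,0,0,0,0,0,-1],[0,0,0,0,0,0,-1]]]}}

```text
time_s: 13.53
position: [0.4966, 0.0381, 0.1428]
ee_rot: [2.12, 2.318, 0.0]
contact_force: [-2.2, 0.8, -5.7]
width: 0.393
grasp_force: 30.0
```

{"api": "carry_out", "payload": {"increments": [[[0,0,-0.0004,0,0,0,-1],[0,0,0,0,0,0,-1],[0,0,0,0,0,0,-1]]]}}

```text
time_s: 13.78
position: [0.4966, 0.0381, 0.1425]
ee_rot: [2.12, 2.318, 0.0]
contact_force: [-2.4, 1.9, -4.5]
width: 0.392
grasp_force: 30.0
```

{"api": "carry_out", "payload": {"increments": [[[0,0,-0.0003,0,0,0,-1],[0,0,0,0,0,0,-1],[0,0,0,0,0,0,-1]]]}}

```text
time_s: 14.03
position: [0.4966, 0.0381, 0.1423]
ee_rot: [2.12, 2.318, 0.0]
contact_force: [-2.9, 0.9, -2.6]
width: 0.39
grasp_force: 30.0
```

{"api": "carry_out", "payload": {"increments": [[[0,0,-0.0003,0,0,0,-1],[0,0,0,0,0,0,-1],[0,0,0,0,0,0,-1]]]}}

```text
time_s: 14.28
position: [0.4966, 0.0381, 0.1421]
ee_rot: [2.12, 2.318, 0.0]
contact_force: [-3.8, 0.9, 0.2]
width: 0.387
grasp_force: 30.0
```

{"api": "carry_out", "payload": {"increments": [[[0,0,0,0,0,0,1],[0,0,0,0,0,0,1],[0,0,0,0,0,0,1],[0,0,0,0,0,0,1],[0,0,0,0,0,0,1],[0,0,0,0,0,0,1],[0,0,0,0,0,0,1],[0,0,0,0,0,0,1]]]}}

```text
time_s: 14.95
position: [0.4966, 0.0381, 0.1418]
ee_rot: [2.12, 2.318, 0.0]
contact_force: [0.8, 0.9, -0.1]
width: 0.916
grasp_force: 0.0
```

{"api": "carry_out", "payload": {"increments": [[[0,0,0.02,0,0,0,1],[0,0,0.035,0,0,0,1],[0,0,0.035,0,0,0,1],[0,0,0.035,0,0,0,1],[0,0,0.035,0,0,0,1],[0,-0.0146,0,0,0,-0.98,1],[0,-0.0146,0,0,0,-0.98,1],[0,-0.0146,0,0,0,-0.98,1],[0,-0.0146,0,0,0,-0.98,1],[0,-0.0146,0,0,0,-0.98,1],[0,-0.0146,0,0,0,-0.98,1],[0,-0.0146,0,0,0,-0.98,1],[0,-0.0146,0,0,0,-0.98,1],[0,-0.0146,0,0,0,-0.98,1],[0,-0.0146,0,0,0,-0.98,1],[-0.001,-0.0146,0,0,0,-0.98,1],[-0.001,-0.0146,0,0,0,-0.98,1],[-0.001,-0.0146,0,0,0,-0.98,1],[-0.001,-0.0146,0,0,0,-0.98,1],[0,-0.0146,0,0,0,-0.98,1]]]}}

```text
time_s: 16.62
position: [0.4923, -0.1816, 0.3018]
ee_rot: [3.136, 0.181, -0.0]
contact_force: [0.6, 0.1, 0.1]
width: 1.0
grasp_force: 0.0
```

{"api": "carry_out", "payload": {"increments": [[[0,0,-0.03,0,0,0,1],[0,0,-0.03,0,0,0,1],[0,0,-0.03,0,0,0,1],[0,0,0,0,0,0,1],[0,0,0,0,0,0,1]]]}}

```text
time_s: 17.03
position: [0.4919, -0.1806, 0.2113]
ee_rot: [-3.134, -0.189, 0.004]
contact_force: [0.4, -0.0, -0.1]
width: 0.995
grasp_force: 0.0
```

```bash
python3 - <<'E'
from h import *
np.set_printoptions(precision=4,suppress=True)
s=env.state();c=env.get_calibration("wrist");im=env.grab_frame("wrist");sc=env.grab_frame("scene")
y=R.from_rotvec(s['ee_rot']).as_matrix()
print(s['time_s'],s['position'],s['qpos'],np.degrees(np.arctan2(y[1,1],y[0,1])))
print(proj(c,[[.5916,-.1693,.02],[.3938,-.193,.02],[.4925,-.181,.02]]))
cv2.imwrite("pics/w2.png",np.hstack([im[:,:],cv2.resize(sc[230:300,330:353+17],None,fx=4,fy=480/70,interpolation=cv2.INTER_CUBIC)]))
E
```

```text
17.0333 [ 0.4919 -0.1806  0.2113] [-0.4981  0.355   1.5493 -0.0001  1.2403  0.952 ] -83.08578699910663
[[321.1708 111.3294]
 [320.9827 300.4965]
 [320.9029 213.5781]]
```

View pics/w2.png

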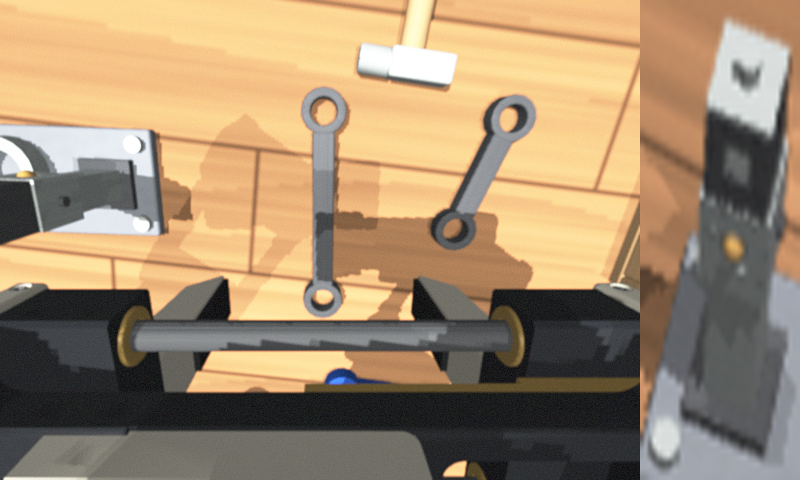

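The wrist view shows the long link straight ahead with eyes at (323,110) and (322,297). The right-hand crop shows the prop up with its button out through the collar hole. I'll shift about 2 mm and descend to grasp at mid-shank.

{"api": "carry_out", "payload": {"increments": [[[0.0026,-0.0024,-0.03,0,0,0,1],[0,0,-0.03,0,0,0,1],[0,0,-0.03,0,0,0,1],[0,0,-0.03,0,0,0,1],[0,0,-0.03,0,0,0,1],[0,0,-0.025,0,0,0,1],[0,0,-0.015,0,0,0,1],[0,0,-0.01,0,0,0,1],[0,0,-0.006,0,0,0,1],[0,0,0,0,0,0,1],[0,0,0,0,0,0,1]]]}}

```text
time_s: 18.05
position: [0.4961, -0.1838, 0.007]
ee_rot: [3.135, 0.19, 0.003]
contact_force: [-0.3, -0.2, 1.0]
width: 0.998
grasp_force: 0.0
```

{"api": "carry_out", "payload": {"increments": [[[0,0,0,0,0,0,-1],[0,0,0,0,0,0,-1],[0,0,0,0,0,0,-1],[0,0,0,0,0,0,-1],[0,0,0,0,0,0,-1],[0,0,0,0,0,0,-1],[0,0,0,0,0,0,-1],[0,0,0,0,0,0,-1],[0,0,0,0,0,0,-1],[0,0,0,0,0,0,-1],[0,0,0,0,0,0,-1],[0,0,0,0,0,0,-1]]], "newtons": 40}}

```text
time_s: 19.05
position: [0.4949, -0.183, 0.0058]
ee_rot: [-3.135, -0.189, 0.001]
contact_force: [-1.0, 1.3, 0.8]
width: 0.236
grasp_force: 40.0
```

{"api": "carry_out", "payload": {"increments": [[[0,0,0.01,0,0,0,-1],[0,0,0.02,0,0,0,-1],[0,0,0.03,0,0,0,-1],[0,0,0.035,0,0,0,-1],[0,0,0.035,0,0,0,-1],[0,0,0.035,0,0,0,-1],[0,0,0.035,0,0,0,-1],[0,0,0.03,0,0,0,-1],[0,0,0.02,0,0,0,-1],[0,0,0.005,0,0,0,-1],[0,0,0,0,0,0,-1]]]}}

```text
time_s: 19.97
position: [0.4951, -0.1834, 0.2618]
ee_rot: [3.135, 0.189, 0.002]
contact_force: [-0.9, 0.8, -6.4]
width: 0.237
grasp_force: 40.0
```

{"api": "carry_out", "payload": {"increments": [[[0,0.008,0,0,0,0.4,-1],[0,0.012,0,0,0,0.6,-1],[0,0.016,0,0,0,0.76,-1],[0,0.018,0,0,0,0.8,-1],[0,0.018,0,0,0,0.8,-1],[0,0.018,0,0,0,0.8,-1],[0,0.018,0,0,0,0.8,-1],[-0.001,0.018,0,0,0,0.8,-1],[-0.001,0.018,0,0,0,0.8,-1],[-0.001,0.018,0,0,0,0.8,-1],[-0.001,0.018,0,0,0,0.8,-1],[-0.001,0.018,0,0,0,0.8,-1],[-0.001,0.018,0,0,0,0.8,-1],[0,0.018,0,0,0,0.8,-1],[0,0.018,0,0,0,0.8,-1],[0,0.018,0,0,0,0.8,-1],[0,0.018,0,0,0,0.8,-1],[0,0.016,0,0,0,0.76,-1],[0,0.012,0,0,0,0.6,-1],[0,0.009,0,0,0,0.4,-1]]]}}

```text
time_s: 21.63
position: [0.4877, 0.1427, 0.2582]
ee_rot: [-2.111, -2.322, 0.006]
contact_force: [0.1, 0.3, -6.5]
width: 0.233
grasp_force: 40.0
```

{"api": "carry_out", "payload": {"increments": [[[0,0,0,0,0,0,-1],[0,0,0,0,0,0,-1],[0,0,0,0,0,0,-1]]]}}

```text
time_s: 21.88
position: [0.4888, 0.141, 0.2601]
ee_rot: [-2.119, -2.318, 0.002]
contact_force: [1.2, 1.2, -6.6]
width: 0.234
grasp_force: 40.0
```

```bash
python3 - <<'E'
from h import *
np.set_printoptions(precision=4,suppress=True)
s=env.state();c=env.get_calibration("wrist");im=env.grab_frame("wrist");sc=env.grab_frame("scene")
y=R.from_rotvec(s['ee_rot']).as_matrix()
print(s['time_s'],s['position'],y,np.degrees(np.arctan2(y[1,1],y[0,1])))
z=s['position'][2]-.0058+.02
print(proj(c,[[.4799,.2374,z],[.4966,.0381,z]]),proj(env.get_calibration("scene"),[[.4799,.2374,z],[.4966,.0381,z]]))
cv2.imwrite("pics/w3.png",cv2.resize(sc[170:320,310:510],None,fx=4,fy=4,interpolation=cv2.INTER_CUBIC))
cv2.imwrite("pics/w3w.png",im)
E
```

```text
21.8833 [0.4888 0.141  0.2601] [[-0.0896  0.996  -0.0014]
 [ 0.996   0.0896 -0.0007]
 [-0.0006 -0.0015 -1.    ]] 5.140086279237036
[[320.2997  81.4323]
 [318.4781 477.4658]] [[460.744  234.8171]
 [358.9585 209.8217]]
```

View pics/w3w.png

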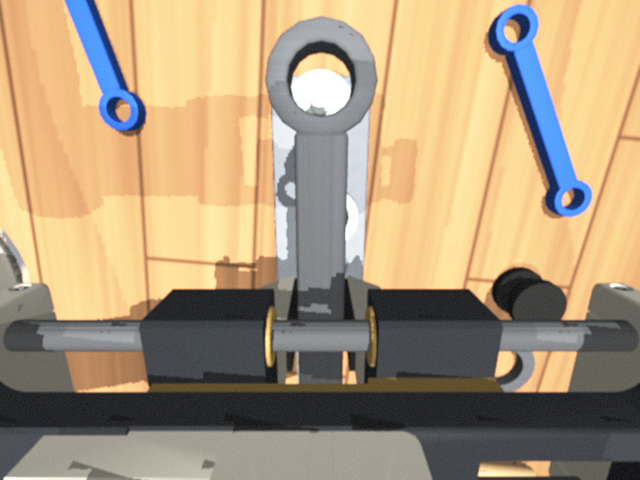

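The carried link's far eye is at (321,76), and pin-aligned would be (320,81). The post's pin shows through the eye at (320,108). Checking that pin's prediction.

```bash
python3 - <<'E'
from h import *
c=env.get_calibration("wrist")
print(proj(c,[[.4799,.2374,.187],[.4806,.2375,.187],[.4799,.2474,.187]]))
im=cv2.imread("pics/w3w.png");cv2.imwrite("pics/c3.png",cv2.resize(im[10:140,260:380],None,fx=4.5,fy=4.5,interpolation=cv2.INTER_CUBIC))
E
```

```text
[[320.06875057 103.359865  ]
 [321.18808063 103.29589901]
 [321.48495688  86.22676472]]
```

View pics/c3.png

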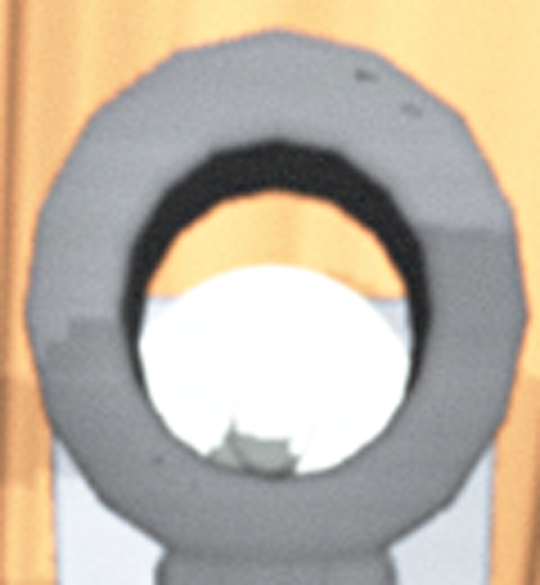

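{"api": "carry_out", "payload": {"increments": [[[-0.0005,-0.003,-0.01,0,0,0,-1],[0,0,-0.015,0,0,0,-1],[0,0,-0.01,0,0,0,-1],[0,0,-0.005,0,0,0,-1],[0,0,0,0,0,0,-1],[0,0,0,0,0,0,-1]]]}}

```text
time_s: 22.48
position: [0.4888, 0.1384, 0.2211]
ee_rot: [2.118, 2.32, 0.0]
contact_force: [0.2, 0.7, -5.5]
width: 0.233
grasp_force: 40.0
```

The pin top is at (320.4,102.9), against a predicted (320.1,103.4). It is aligned, so lowering.

{"api": "carry_out", "payload": {"increments": [[[-0.0004,-0.0005,-0.005,0,0,0,-1],[0,0,-0.005,0,0,0,-1],[0,0,-0.005,0,0,0,-1],[0,0,-0.004,0,0,0,-1],[0,0,-0.002,0,0,0,-1],[0,0,0,0,0,0,-1],[0,0,0,0,0,0,-1]]]}}

```text
time_s: 23.07
position: [0.4882, 0.1382, 0.1998]
ee_rot: [-2.118, -2.321, 0.0]
contact_force: [0.3, 0.3, -6.1]
width: 0.229
grasp_force: 40.0
```

{"api": "carry_out", "payload": {"increments": [[[0,0,-0.002,0,0,0,-1],[0,0,-0.002,0,0,0,-1],[0,0,-0.002,0,0,0,-1],[0,0,-0.001,0,0,0,-1],[0,0,0,0,0,0,-1],[0,0,0,0,0,0,-1]]]}}

```text
time_s: 23.57
position: [0.4882, 0.1382, 0.1928]
ee_rot: [2.118, 2.321, -0.0]
contact_force: [0.3, 0.2, -5.8]
width: 0.237
grasp_force: 40.0
```

{"api": "carry_out", "payload": {"increments": [[[0,0,-0.001,0,0,0,-1],[0,0,-0.001,0,0,0,-1],[0,0,-0.001,0,0,0,-1],[0,0,-0.0005,0,0,0,-1],[0,0,0,0,0,0,-1],[0,0,0,0,0,0,-1]]]}}

```text
time_s: 24.07
position: [0.4882, 0.1382, 0.1893]
ee_rot: [2.118, 2.321, -0.0]
contact_force: [0.1, -0.1, -6.1]
width: 0.238
grasp_force: 40.0
```

{"api": "carry_out", "payload": {"increments": [[[0,0,-0.0005,0,0,0,-1],[0,0,-0.0005,0,0,0,-1],[0,0,0,0,0,0,-1],[0,0,0,0,0,0,-1]]]}}

```text
time_s: 24.4
position: [0.4882, 0.1382, 0.1883]
ee_rot: [2.118, 2.321, 0.0]
contact_force: [-0.5, 0.0, -7.0]
width: 0.232
grasp_force: 40.0
```

{"api": "carry_out", "payload": {"increments": [[[0,0,-0.0005,0,0,0,-1],[0,0,-0.0005,0,0,0,-1],[0,0,0,0,0,0,-1],[0,0,0,0,0,0,-1]]]}}

```text
time_s: 24.73
position: [0.4882, 0.1382, 0.1873]
ee_rot: [-2.118, -2.321, 0.0]
contact_force: [0.6, 0.5, -7.4]
width: 0.234
grasp_force: 40.0
```

{"api": "carry_out", "payload": {"increments": [[[0,0,-0.0005,0,0,0,-1],[0,0,-0.0005,0,0,0,-1],[0,0,0,0,0,0,-1],[0,0,0,0,0,0,-1]]]}}

```text
time_s: 25.07
position: [0.4882, 0.1382, 0.1863]
ee_rot: [-2.118, -2.321, -0.0]
contact_force: [-0.6, 0.2, -5.6]
width: 0.233
grasp_force: 40.0
```

{"api": "carry_out", "payload": {"increments": [[[0,0,-0.0005,0,0,0,-1],[0,0,-0.0003,0,0,0,-1],[0,0,0,0,0,0,-1],[0,0,0,0,0,0,-1]]]}}

```text
time_s: 25.4
position: [0.4883, 0.1382, 0.1856]
ee_rot: [2.117, 2.32, 0.0]
contact_force: [0.4, 0.1, -5.8]
width: 0.24
grasp_force: 40.0
```

{"api": "carry_out", "payload": {"increments": [[[0,0,-0.0005,0,0,0,-1],[0,0,-0.0005,0,0,0,-1],[0,0,0,0,0,0,-1],[0,0,0,0,0,0,-1]]]}}

```text
time_s: 25.73
position: [0.4883, 0.1383, 0.1848]
ee_rot: [2.117, 2.32, 0.001]
contact_force: [0.0, 2.3, -2.6]
width: 0.236
grasp_force: 40.0
```

{"api": "carry_out", "payload": {"increments": [[[0,0,-0.0005,0,0,0,-1],[0,0,-0.0003,0,0,0,-1],[0,0,0,0,0,0,-1],[0,0,0,0,0,0,-1]]]}}

```text
time_s: 26.07
position: [0.4884, 0.1384, 0.1843]
ee_rot: [2.117, 2.32, 0.001]
contact_force: [-2.1, 2.1, 3.9]
width: 0.237
grasp_force: 40.0
```

The prop end has touched, about 2 mm higher than the post. Tilting slightly so the post end meets its seat softly.

{"api": "carry_out", "payload": {"increments": [[[0,0,-0.0002,-0.05,0,0,-1],[0,0,-0.0003,-0.05,0,0,-1],[0,0,0,0,0,0,-1],[0,0,0,0,0,0,-1]]]}}

```text
time_s: 26.4
position: [0.4884, 0.1383, 0.1842]
ee_rot: [2.112, 2.315, -0.011]
contact_force: [-4.3, 0.6, 8.1]
width: 0.234
grasp_force: 40.0
```

```bash
python3 - <<'E'
from h import *
s=env.state();print(s['position'],s['contact_force'],s['wrist_torque'],R.from_rotvec(s['ee_rot']).as_matrix()[:,2])
E
```

```text
[0.48838669 0.1382662  0.18424811] [-4.30006148  0.62122298  8.0599624 ] [-0.00760409  0.60391823 -0.03367123] [ 0.00133298 -0.0105266  -0.99994371]
```

{"api": "carry_out", "payload": {"increments": [[[-0.0002,0,0.0005,0,0,0,-1],[0,0,0,0,0,0,-1],[0,0,0,0,0,0,-1]]]}}

```text
time_s: 26.65
position: [0.4884, 0.1383, 0.1843]
ee_rot: [2.112, 2.315, -0.01]
contact_force: [-0.9, 0.8, 5.7]
width: 0.237
grasp_force: 40.0
```

{"api": "carry_out", "payload": {"increments": [[[0,0,0,0,0,0,-0.45],[0,0,0,0,0,0,-0.3],[0,0,0,0,0,0,0],[0,0,0,0,0,0,0.3],[0,0,0,0,0,0,0.3],[0,0,0,0,0,0,0.3],[0,0,0,0,0,0,0.3],[0,0,0,0,0,0,0.3]]]}}

```text
time_s: 27.32
position: [0.488, 0.1382, 0.1837]
ee_rot: [2.113, 2.315, -0.012]
contact_force: [-0.2, 0.2, 0.5]
width: 0.645
grasp_force: 0.0
```

{"api": "carry_out", "payload": {"increments": [[[0,0,0.004,0,0,0,0.3],[0,0,0.01,0,0,0,0.3],[0,0,0.02,0,0,0,0.3],[0,0,0.025,0,0,0,0.3],[0,0,0.025,0,0,0,0.3],[0,0,0.02,0,0,0,0.3],[0,0,0,0,0,0,0.3],[0,0,0,0,0,0,0.3]]]}}

```text
time_s: 27.98
position: [0.4884, 0.1383, 0.2887]
ee_rot: [2.112, 2.314, -0.009]
contact_force: [0.6, 0.7, -0.7]
width: 0.651
grasp_force: 0.0
```

```bash
python3 - <<'E'
from h import *
c=env.get_calibration("wrist");w=env.grab_frame("wrist");s=env.grab_frame("scene")
print(proj(env.get_calibration("scene"),[[.4799,.2374,.197],[.4966,.0381,.199]]))
a=cv2.resize(s[215:325,310:490],None,fx=2.5,fy=2.5,interpolation=cv2.INTER_CUBIC)
b=cv2.resize(w[:350,145:495],(275,275))
cv2.imwrite("pics/f.png",np.hstack([a,b]))
E
```

```text
[[452.76841071 259.73471967]
 [357.01589804 234.48062875]]
```

View pics/f.png

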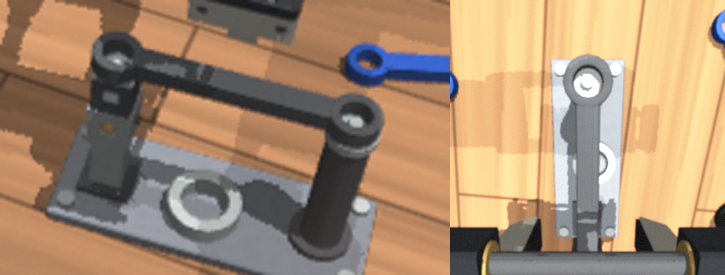

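The link rests level with both pins showing through its eyes, the button is out below, and the gripper is clear. Handing in.

```bash
python3 -c "
from plant import env
print(env.close_job())"
```

```text
the job is handed in; nothing more can be done
None
```

The prop is up one hole with its buttons popped out, the long link lies across both pins and is released, and the job was handed in at about 28 s of the 72 s allowed; no verdict was returned, and only the back button was actually seen out.

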